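# Pin a pack of spacer plates together in the assembly jig

## Task

The three spacer plates for the microtome stage lie stacked but staggered in the channel of the assembly jig. Push the whole pack gently along the channel until all three plates are home against the end stop, so that their holes line up with each other and with the bush hole below, then take the locating pin from its stand, pass it through all three plates into the bush until its head sits flat on the top plate, and let go. Never force anything in the jig (about 10 N is plenty, 30 N is too much) and leave the things around it alone.

Things in the scene. Friction and masses are not known exactly. Their poses are not given: they have to be found in the camera images.
- jig: Fixed metal assembly jig, 160 x 78 mm, with a 52 mm wide channel along its x axis between two rails (tops at z = 38 mm). Origin: centre of its underside; x points along the channel to the end stop, z up. The -x end is open. A steel slide is clamped in the channel: its bed (top at z = 24 mm) carries the plates and its end stop rises to z = 44 mm; the allowed loads do not move it.
- jig_bed (a point): Point at the middle of the jig, 24 mm above its underside, at the height of the slide's bed; axes as the jig's. The slide is clamped anywhere within 18 mm either way, and this is not reported: the stop's face is at x = 48 +/- 18 mm from here (feel for it). The bush hole is in the bed on the centre line, 20 mm before the stop's face: 11.5 mm wide, 16 mm deep, slightly chamfered.
- plate_bottom_hole (a point): Centre of the hole, half-way through the thickness, of the bottom plate. Loose aluminium plate 60 x 50 x 8 mm (x, y, z), 50 to 100 g, with one 11.5 mm hole on its centre line, 20 mm from its +x (front) edge and 40 mm from its -x (rear) edge; x points to the end stop. It lies at jig z = 24 to 32 mm and slides along the channel with 1 mm play to either side.
- plate_middle_hole (a point): Centre of the hole, half-way through the thickness, of the middle plate. Loose aluminium plate 60 x 50 x 8 mm (x, y, z), 50 to 100 g, with one 11.5 mm hole on its centre line, 20 mm from its +x (front) edge and 40 mm from its -x (rear) edge; x points to the end stop. It lies at jig z = 32 to 40 mm and slides along the channel with 1 mm play to either side.
- plate_top_hole (a point): Centre of the hole, half-way through the thickness, of the top plate. Loose aluminium plate 60 x 50 x 8 mm (x, y, z), 50 to 100 g, with one 11.5 mm hole on its centre line, 20 mm from its +x (front) edge and 40 mm from its -x (rear) edge; x points to the end stop. It lies at jig z = 40 to 48 mm and slides along the channel with 1 mm play to either side.
- pin_head (a point): Centre of the loose pin's head, a cylinder 20 mm wide, 26 mm tall (13 mm above and below this point); z up along the pin. It starts upright in a fixed grey stand, 44 x 44 x 40 mm, the head's underside resting on the stand's top 40 mm above the table, the shank loose in a 11.5 mm hole. Fully home in the jig, the head's underside is on the top plate, at jig z = 48 mm.
- pin_tip (a point): Tip of the same pin (about 60 g), on its axis, 51 mm below the centre of the head. The shank is 10 mm thick, 38 mm long below the head, and tapers over the last 3 mm to a 7 mm flat tip. The tip is at jig z = 10 mm when the pin is fully home.
- chuck_flat: Bystander: round metal specimen chuck with a clamp screw, 29 x 37 x 28 mm; origin centre of its underside.
- coverslip_box: Bystander: small white carton 53 x 52 x 18 mm; origin centre of its underside.
- vial_2: Bystander: glass vial with black screw cap, diameter 22 mm, 47 mm tall; origin centre of its underside.
- plate_bottom: The bottom plate itself, with its origin at the centre of its underside, 10 mm behind its hole, axes as for its hole.
- plate_middle: The middle plate itself, with its origin at the centre of its underside, 10 mm behind its hole, axes as for its hole.
- plate_top: The top plate itself, with its origin at the centre of its underside, 10 mm behind its hole, axes as for its hole.
- pin: The same pin, with its origin at its tip, z up along the pin.
Not all that is in view belongs to the job. Of the things that look like the pin, the smaller one is meant.

How it is judged:
By the outcome, as a careful person would: the job done as asked, in the order asked, and still so for the second after the job is handed in, with the robot touching nothing.
It also fails if it takes over 56 s, if anything falls off the work surface, if the arm or the gripper's body presses on something with over 40 N, if the wrist force passes 120 N, or if a joint passes its speed limit or range.

## Robot

A 6-joint arm with a two-finger parallel gripper is mounted at the origin on a cart in front of the work surface, level with it; the furniture and walls round the work are solid. World frame = base frame: x ahead of the robot, y to its left, z up, the work surface at z = 0. Lengths are in m, angles in rad, forces in N, time in s.
With the tool pointing down it reaches from about 0.25 to 0.775 m from the base axis. Payload 4 kg.
Tool frame: the origin (TCP) lies at the very end of the fingers, on their centre line; the grasp point (between the pads) lies 19 mm behind it; z points along the fingers, y is the line along which they close (so a half turn about z gives the same grasp; the last joint's range is limited). The gripper opens to 94 mm and grips with 3 to 60 N. Pads are 16 mm wide; open, the fingers measure 119 mm over their backs; the gripper's body (75 mm by 177 mm) begins 78 mm behind the grasp point.
Start: joints at [-1.45, 0.087, 1.371, -0, 1.684, -0.103], TCP at [0.122, -0.536, 0.206] pointing down, gripper open.
Joint ranges: [-3.1, 3.1], [-0.76, 2.03], [0.27, 2.55], [-1.08, 4.22], [0.17, 2.65], [-2.57, 2.57]. Speed limits (rad/s): [2.79, 2.79, 3.14, 3.14, 3.14, 3.14].

## Interface

Orientations are given as a rotation vector (axis times angle).
In Python, from bench import monitor, imaging, ticket gives the robot as it stands.
- The arm moves only by the tool apply_moves, never from a script. Its argument "targets" is a list of rows, each an object of numbers: "x", "y", "z": the shift along the tool's x, y, z in m; "roll": the turn about the tool's z in degrees; "jaw": the opening, from 0 (shut) to 1 (fully open). A call has 1 to 12 rows; each row shifts and turns the commanded pose from where the row before left it, along the tool's axes as they then stand; what a row does not reach is not made up. A row lasts 1/8 s, in which the tool goes at most 62.5 mm and 10.7 degrees, less where a joint would pass 70% of its speed; a pose out of reach is approached as far as the arm can. A call with a gripper value outside its range is refused whole. The fingers move at their own pace and stop on an object; the grip force is fixed at half the most. Time passes only in rows, so rows that do not move let the fingers close. It gives the time, the measured TCP pose, the force, the opening and the grip force at its end, in the units of the state.
- monitor.state(): the state, without advancing time (a new reading comes with each control period).
- imaging.camera(name): name is "scene" or "top" or "wrist"; returns a dict with "pixels" (400x640x3 uint8, red, green, blue), "z_map" (400x640 float32, m along the optical axis (not along the pixel's ray), 0 where there is no reading), "vfov" (degrees; the focal length in pixels is half the picture's height over the tangent of half this angle, whatever the lens; pixels are square), "cx", "cy" (the principal point, pixels), "distortion" ([k1, k2, p1, p2, k3] as OpenCV has them; the pictures are not rectified), "rvec" (rotation vector, rad) and "tvec" (3), from world to camera coordinates, as OpenCV has them. Camera axes: x right, y down, z forward; pixel columns grow to the right and rows downward; lengths in m; the calibration is good to about 2 mm. A picture is of the moment at which its call begins.
- ticket.job_done(): hands the job in; it is judged then, once.
The state is a dict: "clock": time; "q": joint angles; "joint_velocities": joint speeds; "joint_torque": joint torques, N m; "tool_pos": TCP position; "orientation": TCP orientation; "ft_force": force on the tool from outside, world axes, zero at the start; "wrist_torque": the same for the moment, N m; "width": finger opening in m; "grip_force": force on a finger pad.
Only numpy, scipy, OpenCV 4.12 (cv2) and the standard library are available. Lean on these libraries where they do the work, as an engineer would, in place of code of your own. Each camera call takes 0.05 s, during which the arm holds its last target. There are 200 camera calls.

## Working session

There is one attempt and no reset: what is moved stays moved. The work goes in short steps, Python scripts to look and compute and a tool call to move; the robot and the scene stay as the last step left them, time stands still between calls to the robot, and variables do not carry over. Pictures are saved under pics/ and viewed, at most 10 in all, crops included, and the job is handed in when it is done.

Besides the shell and the picture viewer there is one more tool, called after "Call:" as name([rows], argument=value, ...), one row to a line, values as JSON. apply_moves: Moves the arm, as the interface text tells. Its arguments: {"type":"object","properties":{"targets":{"type":"array"}},"required":["targets"]}

```bash
mkdir -p pics; cat > h.py <<'E'
import numpy as np, cv2
from bench import monitor, imaging, ticket
def cam(n):
    c=imaging.camera(n); f=200/np.tan(np.radians(c["vfov"])/2)
    c["K"]=np.array([[f,0,c["cx"]],[0,f,c["cy"]],[0,0,1]]); c["D"]=np.array(c["distortion"],float)
    c["R"]=cv2.Rodrigues(np.array(c["rvec"],float))[0]; c["t"]=np.array(c["tvec"],float); return c
def plane(c,uv,z):
    p=cv2.undistortPoints(np.array(uv,float).reshape(-1,1,2),c["K"],c["D"]).reshape(-1,2)
    d=np.c_[p,np.ones(len(p))]@c["R"]; o=-c["R"].T@c["t"]
    return o+d*((z-o[2])/d[:,2])[:,None]
def cloud(c):
    v,u=np.mgrid[0:400,0:640]; p=cv2.undistortPoints(np.stack([u,v],-1).reshape(-1,1,2).astype(float),c["K"],c["D"]).reshape(-1,2)
    z=c["z_map"].reshape(-1,1); return ((np.c_[p,np.ones(len(p))]*z-c["t"])@c["R"]).reshape(400,640,3)
def save(c,n): cv2.imwrite("pics/"+n,cv2.cvtColor(c["pixels"],cv2.COLOR_RGB2BGR))
E
python3 - <<'E'
from h import *
import pickle
for n in ("top","scene"):
    c=cam(n); save(c,n+"0.png"); pickle.dump(c,open(n+"0.pkl","wb")); print(n,-c["R"].T@c["t"],c["vfov"])
s=monitor.state(); print(s)
E
```

```text
top [ 0.41132489 -0.34603846  0.92110964] 45.25735299681225
scene [ 0.10481783 -0.99974581  0.39323337] 53.60845188508468
{'clock': 0.1, 'q': array([-1.45010397e+00,  8.78842897e-02,  1.37205683e+00, -1.29880644e-05,
        1.68360060e+00, -1.03079372e-01]), 'joint_velocities': array([-6.07211545e-05, -3.13761159e-04, -4.05629222e-03,  1.00759942e-03,
       -4.95009347e-05, -2.31170366e-05]), 'joint_torque': array([ 2.24695119e-03, -3.41253591e+01, -3.03303123e+01,  7.19692698e-02,
        3.04020708e-02, -9.16423528e-05]), 'tool_pos': array([ 0.12199396, -0.53580799,  0.20444296]), 'orientation': array([-3.12001279e+00, -3.50547032e-01,  4.72056176e-05]), 'ft_force': array([ 0.06746117,  0.85188888, -0.963429  ]), 'wrist_torque': array([-0.05524296, -0.00977172,  0.01941385]), 'grip_force': 0.0, 'width': 0.09342801693046474}
```

View pics/top0.png

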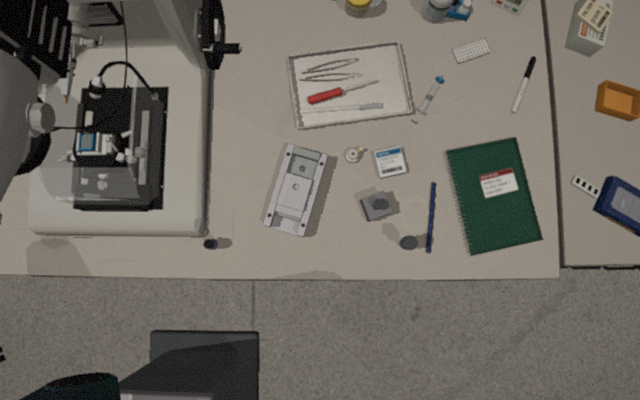

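View pics/scene0.png

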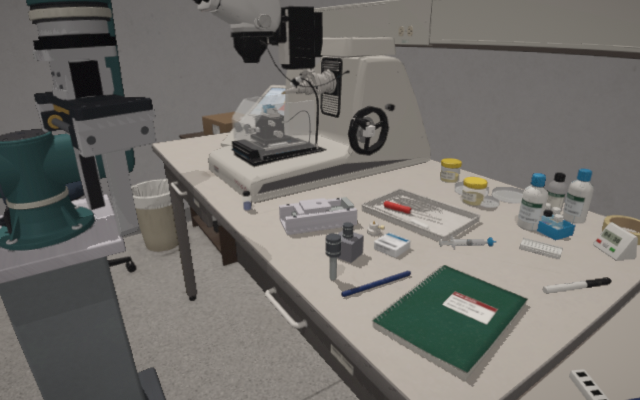

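The top view shows the jig at about (297,188), with the end stop probably at the upper end. The stand with the pin is at (379,205), and a free-standing larger decoy is at (408,242). The scene view confirms this, with the stand at (349,240) and the decoy at (333,255). The vial is near (210,243) in the top view.

```bash
python3 - <<'E'
from h import *
import pickle
c=pickle.load(open("top0.pkl","rb")); P=cloud(c)
im=cv2.cvtColor(c["pixels"],cv2.COLOR_RGB2BGR)
cv2.imwrite("pics/crop1.png",cv2.resize(im[135:260,255:430],None,fx=4.5,fy=4.5,interpolation=cv2.INTER_CUBIC))
m=P[...,2]
for (u,v) in [(297,188),(379,205),(408,242),(353,155),(390,162),(210,243)]:print((u,v),P[v,u].round(4))
# height map print along the jig axis
for lo,hi in [(.036,.0395),(.042,.046),(.046,.050),(.055,.075),(.03,.036),(.076,.12)]:
    k=(m>lo)&(m<hi); k[:135]=0;k[260:]=0;k[:,:255]=0;k[:,430:]=0
    n,l,s,ce=cv2.connectedComponentsWithStats(k.astype(np.uint8))
    for i in range(1,n):
        if s[i,4]>12: print(lo,hi,s[i],ce[i].round(1),P[l==i].mean(0).round(4))
E
```

```text
(297, 188) [ 0.5401 -0.3235  0.0404]
(379, 205) [ 0.5067 -0.4723  0.0633]
(408, 242) [ 0.4394 -0.5193  0.086 ]
(353, 155) [ 0.6074 -0.4296  0.0212]
(390, 162) [ 0.5951 -0.5012  0.0179]
(210, 243) [ 0.4371 -0.1655  0.0464]
0.036 0.0395 [264 144  30  82 424] [278.7 184. ] [ 0.5481 -0.2893  0.0379]
0.036 0.0395 [297 153  30  83 420] [311.7 195. ] [ 0.5278 -0.351   0.0378]
0.036 0.0395 [362 193  14  11  40] [369.5 198.6] [ 0.5213 -0.4583  0.0385]
0.036 0.0395 [279 205   9  10  26] [282.5 209.8] [ 0.4995 -0.2969  0.0384]
0.036 0.0395 [381 207   7   9  22] [384.5 210.6] [ 0.4991 -0.486   0.0385]
0.036 0.0395 [288 208   8   9  24] [291.6 212. ] [ 0.4956 -0.3139  0.0385]
0.036 0.0395 [372 210   8   6  18] [376.2 212.2] [ 0.496  -0.4706  0.0388]
0.036 0.0395 [369 215   6   5  14] [371.6 217.1] [ 0.4869 -0.462   0.0383]
0.042 0.046 [293 146  28  14 163] [306.2 152.6] [ 0.6064 -0.3402  0.044 ]
0.046 0.05 [277 173  35  38 694] [293.7 191.7] [ 0.5321 -0.3178  0.048 ]
0.055 0.075 [373 198  12  12 104] [378.1 203.5] [ 0.5091 -0.4703  0.0655]
0.055 0.075 [401 236   7  15  28] [402.6 243.5] [ 0.4374 -0.5141  0.0635]
0.076 0.12 [403 235  14  16 180] [409.3 242.6] [ 0.4385 -0.522   0.084 ]
```

View pics/crop1.png

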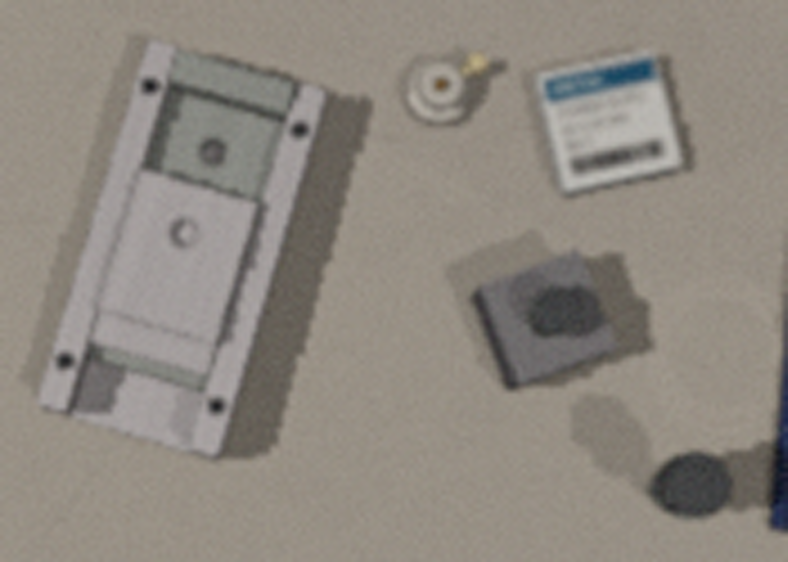

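The crop shows:
- The stop bar is along the jig's upper end.
- The bush hole is at crop (212,152), with bare bed around it.
- The top plate's hole is at crop (186,233).
- The middle plate's rear strip is at about (155,340), with bed visible behind it. The bottom plate is hidden.
- The pin's head is at about (565,310) on the stand.

```bash
python3 - <<'E'
from h import *
import pickle
c=pickle.load(open("top0.pkl","rb")); P=cloud(c); z=P[...,2]
def comp(lo,hi,box):
    k=np.zeros(z.shape,bool); u0,v0,u1,v1=box; k[v0:v1,u0:u1]=1; k&=(z>lo)&(z<hi); return P[k][:,:2]
rail=comp(.0365,.0392,(262,142,330,238))
r=cv2.minAreaRect(rail.astype(np.float32)*1000); print("jig rect",r)
tp=comp(.0465,.050,(262,142,330,238)); print("top plate",cv2.minAreaRect(tp.astype(np.float32)*1000))
st=comp(.0425,.0455,(262,142,330,165)); print("stop",cv2.minAreaRect(st.astype(np.float32)*1000))
ctr=np.array(r[0])/1000
e=np.linalg.svd(tp-tp.mean(0))[2][0]; e*=np.sign(e[0])
for S in (rail,):
    d=S-ctr; n=np.array([-e[1],e[0]]); s=d@n
    for side in (s>0,s<0):
        q=S[side]; v=np.linalg.svd(q-q.mean(0))[2][0]; v*=np.sign(v[0]); print("rail dir deg",np.degrees(np.arctan2(v[1],v[0])),q.mean(0))
print("plate dir",np.degrees(np.arctan2(e[1],e[0])))
h=plane(c,[(302.1,168.8)],.024); print("bush",h); print("top hole",plane(c,[(296.3,186.8)],.048))
hd=comp(.0635,.068,(365,190,395,215)); print("head top",cv2.minEnclosingCircle(hd.astype(np.float32)*1000),len(hd), hd.mean(0))
sd=comp(.0365,.042,(355,185,405,225)); print("stand",cv2.minAreaRect(sd.astype(np.float32)*1000))
s=pickle.load(open("scene0.pkl","rb")); Q=cloud(s); k=(Q[...,2]>.045)&(Q[...,2]<.068)&(abs(Q[...,0]-.508)<.03)&(abs(Q[...,1]+.47)<.03)
q=Q[k]; print("scene head pts",len(q),q.mean(0),q.min(0),q.max(0))
# axis profile, jig frame, centre strip
g=(P[...,:2]-ctr)@np.c_[e,[-e[1],e[0]]]
for a in range(-85,86,4):
    k=(abs(g[...,0]*1000-a)<2)&(abs(g[...,1])<.015); print(a,(np.median(z[k])*1000).round(1) if k.any() else None,end="; ")
E
```

```text
jig rect ((538.3863525390625, -320.1734313964844), (78.01084899902344, 159.26364135742188), 73.80848693847656)
top plate ((557.373046875, -325.4951171875), (50.18709182739258, 111.48695373535156), 73.20712280273438)
stop ((604.8217163085938, -345.5089111328125), (61.10928726196289, 16.117326736450195), 70.28453826904297)
rail dir deg -14.590887958452273 [ 0.54550565 -0.2905369 ]
rail dir deg -17.99594220996085 [ 0.52563894 -0.34812566]
plate dir -17.761569168343645
bush [[ 0.57940904 -0.33246274  0.024     ]]
top hole [[ 0.5412368  -0.32240862  0.048     ]]
head top ((509.3450622558594, -471.1965026855469), 9.954931259155273) 83 [ 0.50918123 -0.47067121]
stand ((509.5606689453125, -471.0682373046875), (44.11484146118164, 44.592811584472656), 21.051624298095703)
scene head pts 130 [ 0.50590895 -0.47524767  0.0573021 ] [ 0.49845825 -0.48139329  0.04529931] [ 0.51891763 -0.46263251  0.06582761]
-85 0.1; -81 0.4; -77 8.2; -73 8.6; -69 8.3; -65 7.9; -61 8.2; -57 8.3; -53 23.0; -49 29.4; -45 39.8; -41 40.1; -37 41.4; -33 48.1; -29 47.7; -25 47.7; -21 48.8; -17 47.7; -13 47.5; -9 47.8; -5 48.0; -1 47.7; 3 47.0; 7 46.8; 11 47.7; 15 48.1; 19 48.0; 23 48.2; 27 24.1; 31 24.0; 35 24.1; 39 23.4; 43 22.9; 47 22.1; 51 24.5; 55 24.5; 59 23.9; 63 28.1; 67 43.8; 71 44.3; 75 44.0; 79 43.4; 83 33.0;
```

Call:
apply_moves([
  {"roll":9.67,"jaw":0},
  {"roll":9.67,"jaw":0},
  {"roll":9.67,"jaw":0},
  {"x":0.0304,"y":-0.0359,"jaw":0},
  {"x":0.0304,"y":-0.0359,"jaw":0},
  {"x":0.0304,"y":-0.0359,"jaw":0},
  {"x":0.0304,"y":-0.0359,"jaw":0},
  {"x":0.0304,"y":-0.0359,"jaw":0},
  {"x":0.0304,"y":-0.0359,"jaw":0},
  {"x":0.0304,"y":-0.0359,"jaw":0},
  {"x":0.0304,"y":-0.0359,"jaw":0},
  {"x":0.0304,"y":-0.0359,"jaw":0},
])

```text
schema error: expected keys x, y, z, roll, jaw
```

```bash
cat >> h.py <<'E'
from scipy.spatial.transform import Rotation as Ro
J0=np.array([.5384,-.3202]); JA=np.radians(-16.2); JX=np.array([np.cos(JA),np.sin(JA)]); JY=np.array([-JX[1],JX[0]])
def jig(p): d=np.array(p)[:2]-J0; return np.array([d@JX,d@JY])
def world(a,b): return J0+a*JX+b*JY
def stat(tgt=None):
    s=monitor.state(); R=Ro.from_rotvec(s["orientation"]).as_matrix(); p=s["tool_pos"]
    print("t",round(s["clock"],2),"tcp",p.round(4),"jig",(jig(p)*1000).round(1),"yaw",np.degrees(np.arctan2(R[1,0],R[0,0])).round(2),"down",R[:,2].round(3),"F",s["ft_force"].round(2),"w",s["width"].round(4),s["grip_force"])
    if tgt is not None: print("tool delta mm",(R.T@(np.array(tgt)-p)*1000).round(1))
E
python3 - <<'E'
from h import *
stat(np.r_[world(-.066,0),.0275])
c=cam("wrist"); save(c,"w1.png")
E
```

```text
Traceback (most recent call last):
  File "h.py", line 21, in stat
    print("t",round(s["clock"],2),"tcp",p.round(4),"jig",(jig(p)*1000).round(1),"yaw",np.degrees(np.arctan2(R[1,0],R[0,0])).round(2),"down",R[:,2].round(3),"F",s["ft_force"].round(2),"w",s["width"].round(4),s["grip_force"])
                                                                                                                                                                                           ^^^^^^^^^^^^^^^^
AttributeError: 'float' object has no attribute 'round'
```

All keys are required in every row.

Call:
apply_moves([
  {"x":0,"y":0,"z":0,"roll":9.67,"jaw":0},
  {"x":0,"y":0,"z":0,"roll":9.67,"jaw":0},
  {"x":0,"y":0,"z":0,"roll":9.67,"jaw":0},
  {"x":0.0304,"y":-0.0359,"z":0,"roll":0,"jaw":0},
  {"x":0.0304,"y":-0.0359,"z":0,"roll":0,"jaw":0},
  {"x":0.0304,"y":-0.0359,"z":0,"roll":0,"jaw":0},
  {"x":0.0304,"y":-0.0359,"z":0,"roll":0,"jaw":0},
  {"x":0.0304,"y":-0.0359,"z":0,"roll":0,"jaw":0},
  {"x":0.0304,"y":-0.0359,"z":0,"roll":0,"jaw":0},
  {"x":0.0304,"y":-0.0359,"z":0,"roll":0,"jaw":0},
  {"x":0.0304,"y":-0.0359,"z":0,"roll":0,"jaw":0},
  {"x":0.0304,"y":-0.0359,"z":0,"roll":0,"jaw":0},
])

```text
clock: 1.6
tool_pos: [0.4758, -0.3011, 0.2049]
orientation: [-3.11, 0.442, 0.001]
ft_force: [0.1, 0.7, 0.2]
width: 0.0003
grip_force: 0.0
```

```bash
sed -i 's/s\["width"\].round(4)/round(s["width"],4)/' h.py
python3 - <<'E'
from h import *
stat(np.r_[world(-.066,0),.0275])
c=cam("wrist"); save(c,"w1.png")
E
```

```text
t 1.6 tcp [ 0.4758 -0.3011  0.2049] jig [-65.4   0.9] yaw -16.18 down [-0.001  0.    -1.   ] F [0.09 0.74 0.22] w 0.0003 0.0
tool delta mm [ -0.4   0.9 177.4]
```

View pics/w1.png

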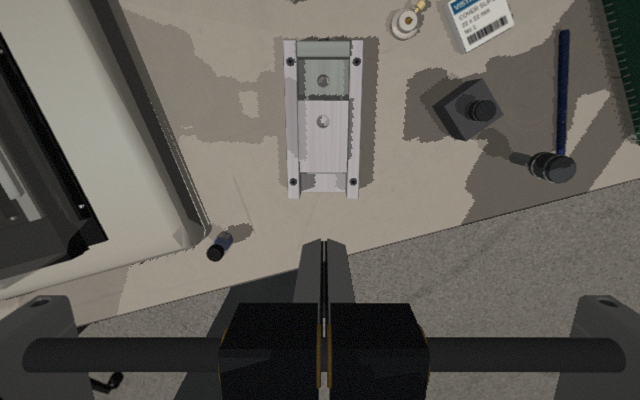

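The wrist view shows the channel straight ahead, aligned with image vertical. The top plate's hole is at (322,121) and the bush hole at (322,80). The closed fingers are behind the open end. I'll descend into the channel behind the pack.

Call:
apply_moves([
  {"x":0,"y":0.001,"z":0.03,"roll":0,"jaw":0},
  {"x":0,"y":0,"z":0.03,"roll":0,"jaw":0},
  {"x":0,"y":0,"z":0.03,"roll":0,"jaw":0},
  {"x":0,"y":0,"z":0.03,"roll":0,"jaw":0},
  {"x":0,"y":0,"z":0.03,"roll":0,"jaw":0},
  {"x":0,"y":0,"z":0.015,"roll":0,"jaw":0},
  {"x":0,"y":0,"z":0.012,"roll":0,"jaw":0},
  {"x":0,"y":0,"z":0,"roll":0,"jaw":0},
])

```text
clock: 2.65
tool_pos: [0.4743, -0.3031, 0.028]
orientation: [-3.11, 0.442, 0.001]
ft_force: [0.1, 0.3, 0.5]
width: 0.0004
grip_force: 0.0
```

```bash
python3 - <<'E'
from h import *
stat(np.r_[world(-.066,0),.0275])
E
```

```text
t 2.65 tcp [ 0.4743 -0.3031  0.028 ] jig [-66.3  -1.5] yaw -16.19 down [-0.001  0.001 -1.   ] F [0.08 0.27 0.47] w 0.0004 0.0
tool delta mm [ 0.3 -1.5  0.5]
```

Call:
apply_moves([
  {"x":0.003,"y":-0.0015,"z":0,"roll":0,"jaw":0},
  {"x":0.003,"y":0,"z":0,"roll":0,"jaw":0},
  {"x":0.003,"y":0,"z":0,"roll":0,"jaw":0},
  {"x":0.003,"y":0,"z":0,"roll":0,"jaw":0},
  {"x":0.003,"y":0,"z":0,"roll":0,"jaw":0},
  {"x":0.003,"y":0,"z":0,"roll":0,"jaw":0},
  {"x":0.003,"y":0,"z":0,"roll":0,"jaw":0},
  {"x":0.003,"y":0,"z":0,"roll":0,"jaw":0},
  {"x":0.003,"y":0,"z":0,"roll":0,"jaw":0},
  {"x":0.003,"y":0,"z":0,"roll":0,"jaw":0},
])

```text
clock: 3.9
tool_pos: [0.504, -0.3102, 0.0284]
orientation: [3.11, -0.442, -0.0]
ft_force: [-1.6, -0.1, 1.4]
width: 0.0007
grip_force: 1.0
```

```bash
python3 - <<'E'
from h import *
stat(np.r_[world(-.005,0),.0275])
c=cam("top"); P=cloud(c); d=P[...,:2]-J0; gx=d@JX*1000; gy=d@JY
for a in range(-44,70,3):
    k=(abs(gx-a)<1.5)&(abs(gy)<.02)&(abs(gy)>.012); print(a,(np.median(P[...,2][k])*1000).round(0) if k.any() else None,end="; ")
E
```

```text
t 3.9 tcp [ 0.504  -0.3102  0.0284] jig [-35.8  -0. ] yaw -16.19 down [-0. -0. -1.] F [-1.56 -0.09  1.42] w 0.0007 1.042654886841774
tool delta mm [30.8  0.   0.9]
-44 417.0; -41 417.0; -38 418.0; -35 418.0; -32 418.0; -29 417.0; -26 417.0; -23 416.0; -20 416.0; -17 414.0; -14 414.0; -11 413.0; -8 408.0; -5 410.0; -2 408.0; 1 406.0; 4 402.0; 7 398.0; 10 393.0; 13 390.0; 16 None; 19 None; 22 None; 25 None; 28 None; 31 None; 34 None; 37 None; 40 None; 43 None; 46 None; 49 None; 52 None; 55 None; 58 None; 61 None; 64 40.0; 67 44.0;
```

Call:
apply_moves([
  {"x":0.003,"y":0,"z":0,"roll":0,"jaw":0},
  {"x":0.003,"y":0,"z":0,"roll":0,"jaw":0},
  {"x":0.003,"y":0,"z":0,"roll":0,"jaw":0},
  {"x":0.003,"y":0,"z":0,"roll":0,"jaw":0},
  {"x":0.003,"y":0,"z":0,"roll":0,"jaw":0},
  {"x":0.003,"y":0,"z":0,"roll":0,"jaw":0},
  {"x":0.003,"y":0,"z":0,"roll":0,"jaw":0},
])

```text
clock: 4.82
tool_pos: [0.524, -0.316, 0.0284]
orientation: [-3.11, 0.442, 0.001]
ft_force: [-2.7, 1.7, 1.3]
width: 0.0002
grip_force: 1.1
```

```bash
python3 - <<'E'
from h import *
stat()
c=cam("wrist"); save(c,"w2.png"); P=cloud(c); d=P[...,:2]-J0; gx=d@JX*1000; gy=d@JY
for a in range(-10,76,2):
    k=(abs(gx-a)<1)&(abs(gy)<.02)&(abs(gy)>.01); print(a,(np.median(P[...,2][k])*1000).round(0) if k.any() else None,end="; ")
E
```

```text
t 4.83 tcp [ 0.524  -0.316   0.0284] jig [-15.  -0.] yaw -16.18 down [-0.001  0.    -1.   ] F [-2.72  1.71  1.32] w 0.0002 1.1320365406572819
-10 None; -8 None; -6 73.0; -4 40.0; -2 40.0; 0 40.0; 2 40.0; 4 48.0; 6 149.0; 8 150.0; 10 150.0; 12 150.0; 14 150.0; 16 150.0; 18 143.0; 20 136.0; 22 48.0; 24 48.0; 26 48.0; 28 48.0; 30 48.0; 32 48.0; 34 48.0; 36 48.0; 38 48.0; 40 48.0; 42 48.0; 44 48.0; 46 48.0; 48 48.0; 50 48.0; 52 48.0; 54 48.0; 56 48.0; 58 48.0; 60 48.0; 62 48.0; 64 48.0; 66 44.0; 68 44.0; 70 44.0; 72 44.0; 74 44.0;
```

View pics/w2.png

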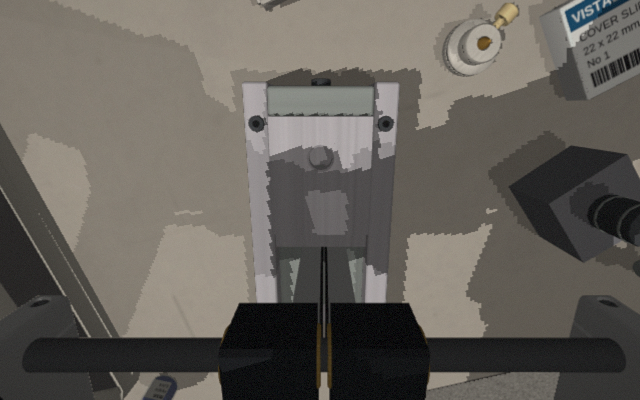

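The top plate is already against the stop (row 116), and its hole at (320,157) is plugged from below. The rear of the lower plates still has about 10 mm to go, so I continue more slowly.

Call:
apply_moves([
  {"x":0.002,"y":0,"z":0,"roll":0,"jaw":0},
  {"x":0.002,"y":0,"z":0,"roll":0,"jaw":0},
  {"x":0.002,"y":0,"z":0,"roll":0,"jaw":0},
  {"x":0.001,"y":0,"z":0,"roll":0,"jaw":0},
])

```text
clock: 5.38
tool_pos: [0.5308, -0.318, 0.0284]
orientation: [3.11, -0.442, -0.0]
ft_force: [-1.4, 1.8, 0.9]
width: 0.0005
grip_force: 1.1
```

Call:
apply_moves([
  {"x":0.001,"y":0,"z":0,"roll":0,"jaw":0},
  {"x":0.001,"y":0,"z":0,"roll":0,"jaw":0},
])

```text
clock: 5.62
tool_pos: [0.5327, -0.3185, 0.0284]
orientation: [3.11, -0.442, -0.0]
ft_force: [-1.8, 0.4, 1.3]
width: 0.0003
grip_force: 1.0
```

Call:
apply_moves([
  {"x":0.0005,"y":0,"z":0,"roll":0,"jaw":0},
  {"x":0.0005,"y":0,"z":0,"roll":0,"jaw":0},
])

```text
clock: 5.88
tool_pos: [0.5336, -0.3188, 0.0284]
orientation: [3.11, -0.442, 0.0]
ft_force: [-1.3, 0.8, 0.3]
width: 0.0007
grip_force: 1.0
```

Call:
apply_moves([
  {"x":0.0005,"y":0,"z":0,"roll":0,"jaw":0},
  {"x":0.0005,"y":0,"z":0,"roll":0,"jaw":0},
])

```text
clock: 6.12
tool_pos: [0.534, -0.3189, 0.0284]
orientation: [-3.11, 0.442, 0.002]
ft_force: [-3.1, 0.5, 0.4]
width: 0.0004
grip_force: 2.2
```

```bash
python3 - <<'E'
from h import *
stat()
c=cam("wrist"); P=cloud(c); d=P[...,:2]-J0; gx=d@JX*1000; gy=d@JY
for a in np.arange(-4,9,1):
    k=(abs(gx-a)<.6)&(abs(gy)<.024)&(abs(gy)>.01); print(a,(np.sort(P[...,2][k])*1000).round(0)[::8] if k.any() else None,end="; ")
E
```

```text
t 6.12 tcp [ 0.534  -0.3189  0.0284] jig [-4.6  0. ] yaw -16.19 down [-0.001  0.    -1.   ] F [-3.13  0.52  0.38] w 0.0004 2.1869911447782897
-4 [32. 39.]; -3 [33.]; -2 [37.]; -1 [37.]; 0 [37.]; 1 [38.]; 2 [37.]; 3 [37.]; 4 [38. 50. 54. 56. 61. 64. 67. 72. 75. 76. 79. 81. 82. 85. 88. 90. 92.]; 5 [38. 47. 47. 48. 48. 48. 48. 48. 49. 49. 50. 51. 53. 54. 55. 56. 58. 59.
 60. 61. 62. 63. 64. 65. 66. 67. 68. 69. 70. 70. 71. 72. 73. 74. 74. 75.
 76. 76. 78. 78. 79. 79. 80. 81. 82. 82. 83. 84. 84. 85. 85. 86. 87. 87.
 88. 88. 89. 90. 90. 90. 91. 91. 92. 92. 93. 93. 94. 95.]; 6 [37. 47. 47. 48. 48. 48. 48. 48. 48. 48. 48. 49. 49. 61. 83. 91. 95.]; 7 [38. 47. 47. 48. 48. 48. 48. 48. 48. 48. 49. 49. 49.]; 8 [38. 47. 47. 48. 48. 48. 48. 48. 48. 48. 48. 49. 49. 49.];
```

Contact stiffens: the commanded 1 mm gave only 0.4 mm. I'll press gently up to about 8 N.

Call:
apply_moves([
  {"x":0.0005,"y":0,"z":0,"roll":0,"jaw":0},
  {"x":0,"y":0,"z":0,"roll":0,"jaw":0},
])

```text
clock: 6.42
tool_pos: [0.534, -0.3189, 0.0285]
orientation: [-3.11, 0.442, 0.004]
ft_force: [-5.8, 1.3, 2.7]
width: 0.0003
grip_force: 2.9
```

Call:
apply_moves([
  {"x":0.0004,"y":0,"z":0,"roll":0,"jaw":0},
  {"x":0,"y":0,"z":0,"roll":0,"jaw":0},
])

```text
clock: 6.68
tool_pos: [0.534, -0.3189, 0.0284]
orientation: [-3.11, 0.442, 0.005]
ft_force: [-6.8, 1.0, 2.8]
width: 0.0003
grip_force: 3.4
```

Home at about 7 N with no more motion. Now I back off, rise, and look at the holes.

Call:
apply_moves([
  {"x":-0.004,"y":0,"z":0,"roll":0,"jaw":0},
  {"x":-0.015,"y":0,"z":0,"roll":0,"jaw":0},
  {"x":0,"y":0,"z":-0.02,"roll":0,"jaw":0},
  {"x":0,"y":0,"z":-0.035,"roll":0,"jaw":0},
  {"x":0,"y":0,"z":-0.035,"roll":0,"jaw":0},
  {"x":0,"y":0,"z":-0.02,"roll":0,"jaw":0},
  {"x":0,"y":0,"z":0,"roll":0,"jaw":0},
])

```text
clock: 7.55
tool_pos: [0.5192, -0.3152, 0.1414]
orientation: [3.107, -0.442, 0.011]
ft_force: [-1.0, -0.5, -1.1]
width: 0.0005
grip_force: 0.0
```

```bash
python3 - <<'E'
from h import *
import pickle
stat()
c=cam("wrist"); pickle.dump(c,open("w3.pkl","wb")); P=cloud(c)
print(-c["R"].T@c["t"])
q=np.r_[world(.045,0),.048]; uv=cv2.projectPoints(q.reshape(1,3),cv2.Rodrigues(c["R"])[0],c["t"],c["K"],c["D"])[0].ravel(); print(uv)
im=cv2.cvtColor(c["pixels"],cv2.COLOR_RGB2BGR); u,v=uv.astype(int)
u0,v0=max(u-50,0),max(v-40,0); print(u0,v0)
cv2.imwrite("pics/w3c.png",cv2.resize(im[v0:v0+80,u0:u0+100],None,fx=6,fy=6,interpolation=cv2.INTER_CUBIC))
d=P[...,:2]-J0; gx=d@JX*1000; gy=d@JY*1000
k=(P[...,2]>.0465)&(P[...,2]<.05)&(abs(gy)<30)&(gx>-10)&(gx<75)
print("top plate extents jig",np.percentile(gx[k],[0.5,99.5]),np.percentile(gy[k],[1,99]))
# hole: points below plate top within region
h=(P[...,2]<.0455)&(abs(gy)<9)&(gx>36)&(gx<54); print("hole depth px",h.sum(),gx[h].mean(),gy[h].mean(),np.percentile(P[...,2][h],[0,25,50,75]))
E
```

```text
t 7.55 tcp [ 0.5192 -0.3152  0.1414] jig [-19.8  -0.6] yaw -16.18 down [ 0.007 -0.004 -1.   ] F [-0.98 -0.47 -1.08] w 0.0005 0.0
[ 0.59906383 -0.33622488  0.3213994 ]
[324.52208916 132.17585493]
274 92
top plate extents jig [ 4.94812562 64.799403  ] [-21.3063813   27.74630698]
hole depth px 153 42.93450671676755 3.346892790551027 [0.00615103 0.00780318 0.00840572 0.01779727]
```

View pics/w3c.png

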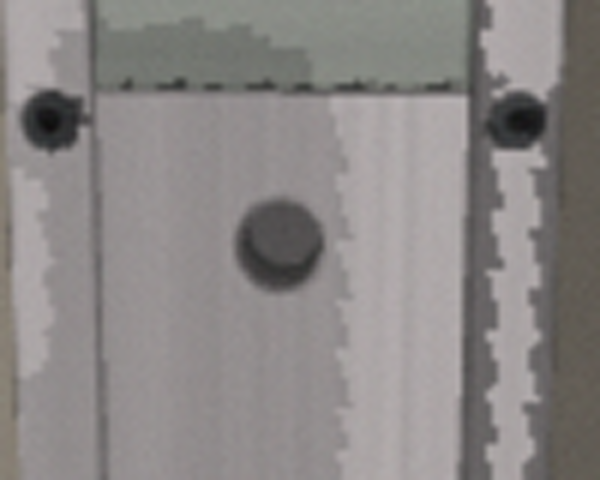

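The hole runs clear to the bush floor, with the depth reading reaching z ≈ 8 mm. It's a single round hole at crop (280,244), so all three plates line up with the bush. Next I move over the pin.

Call:
apply_moves([
  {"x":0.0043,"y":0.019,"z":0,"roll":0,"jaw":0.6},
  {"x":0.0043,"y":0.019,"z":0,"roll":0,"jaw":0.6},
  {"x":0.0043,"y":0.019,"z":0,"roll":0,"jaw":0.6},
  {"x":0.0043,"y":0.019,"z":0,"roll":0,"jaw":0.6},
  {"x":0.0043,"y":0.019,"z":0,"roll":0,"jaw":0.6},
  {"x":0.0043,"y":0.019,"z":0,"roll":0,"jaw":0.6},
  {"x":0.0043,"y":0.019,"z":0,"roll":0,"jaw":0.6},
  {"x":0.0043,"y":0.019,"z":0,"roll":0,"jaw":0.6},
  {"x":0,"y":0,"z":0,"roll":0,"jaw":0.6},
  {"x":0,"y":0,"z":0,"roll":0,"jaw":0.6},
  {"x":0,"y":0,"z":0,"roll":0,"jaw":0.6},
])

```text
clock: 8.98
tool_pos: [0.5081, -0.4689, 0.1387]
orientation: [-3.11, 0.441, -0.0]
ft_force: [-0.1, -0.7, 0.1]
width: 0.0566
grip_force: 0.0
```

```bash
python3 - <<'E'
from h import *
import pickle
stat([.5094,-.4711,.0425])
c=cam("top"); pickle.dump(c,open("top1.pkl","wb")); P=cloud(c); z=P[...,2]
im=c["pixels"][135:260,255:430]
cv2.imwrite("pics/crop2.png",cv2.cvtColor(cv2.resize(im,None,fx=4.5,fy=4.5,interpolation=cv2.INTER_CUBIC),cv2.COLOR_RGB2BGR))
d=P[...,:2]-J0; gx=d@JX*1000; gy=d@JY*1000
k=(z>.0465)&(z<.05)&(abs(gy)<30)&(gx>-10)&(gx<75)
print("top plate",cv2.minAreaRect(P[k][:,:2].astype(np.float32)*1000),len(P[k]))
h=(z<.045)&(abs(gy)<9)&(gx>36)&(gx<54); v,u=np.nonzero(h); print("hole px",h.sum(),u.mean(),v.mean(),plane(c,[(u.mean(),v.mean())],.048),gx[h].mean())
g=cv2.cvtColor(c["pixels"],cv2.COLOR_RGB2GRAY)
uv=cv2.projectPoints(np.r_[world(.045,0),.048].reshape(1,3),cv2.Rodrigues(c["R"])[0],c["t"],c["K"],c["D"])[0].ravel(); print(uv)
a,b=uv.round().astype(int); print(g[b-6:b+7,a-6:a+7])
E
```

```text
t 8.97 tcp [ 0.5081 -0.4689  0.1387] jig [  12.4 -151.2] yaw -16.14 down [ 0.  0. -1.] F [-0.11 -0.66  0.1 ] w 0.0566 0.0
tool delta mm [ 1.8  1.8 96.2]
top plate ((576.0589599609375, -330.8092346191406), (50.09856414794922, 70.16185760498047), 73.84872436523438) 612
hole px 27 301.7037037037037 165.77777777777777 [[ 0.58058595 -0.33205076  0.048     ]] 48.32720621146794
[302.08850615 165.23372401]
[[168 164 162 164 163 167 166 166 168 171 170 169 167]
 [164 163 160 165 168 165 165 171 168 168 170 168 162]
 [166 165 163 167 172 166 167 169 169 169 166 170 162]
 [165 165 166 166 162 155 155 164 170 168 171 165 166]
 [166 165 169 155 132 121 125 138 159 167 171 167 167]
 [167 169 158 131 100  87  91 100 140 166 166 168 165]
 [165 166 153 115  78  67  72  81 115 151 166 168 168]
 [165 168 152 101  70  63  64  66  96 149 162 168 168]
 [167 167 158 117  79  79  85  83 106 147 164 170 169]
 [167 171 165 138 112 107 111 118 132 163 165 168 168]
 [166 169 167 161 148 141 143 154 163 167 166 169 165]
 [169 167 168 166 166 159 164 169 168 167 168 168 171]
 [167 165 166 168 168 169 171 166 170 166 169 166 167]]
```

The hole is now at top-view pixel (301.6,165.7), which is world (0.5807,-0.3319). I descend on the pin.

Call:
apply_moves([
  {"x":0.0018,"y":0.0018,"z":0.02,"roll":0,"jaw":0.6},
  {"x":0,"y":0,"z":0.025,"roll":0,"jaw":0.6},
  {"x":0,"y":0,"z":0.025,"roll":0,"jaw":0.6},
  {"x":0,"y":0,"z":0.015,"roll":0,"jaw":0.6},
  {"x":0,"y":0,"z":0.008,"roll":0,"jaw":0.6},
  {"x":0,"y":0,"z":0,"roll":0,"jaw":0.6},
  {"x":0,"y":0,"z":0,"roll":0,"jaw":0.6},
])

```text
clock: 9.9
tool_pos: [0.5096, -0.4724, 0.0468]
orientation: [3.109, -0.442, 0.003]
ft_force: [-0.2, 0.3, 0.4]
width: 0.0562
grip_force: 0.0
```

```bash
python3 - <<'E'
from h import *
stat([.5094,-.4711,.0425])
save(cam("wrist"),"w4.png")
E
```

```text
t 9.9 tcp [ 0.5096 -0.4724  0.0468] jig [  14.9 -154.2] yaw -16.18 down [ 0.002 -0.002 -1.   ] F [-0.23  0.33  0.36] w 0.0562 0.0
tool delta mm [-0.6 -1.2  4.3]
```

View pics/w4.png

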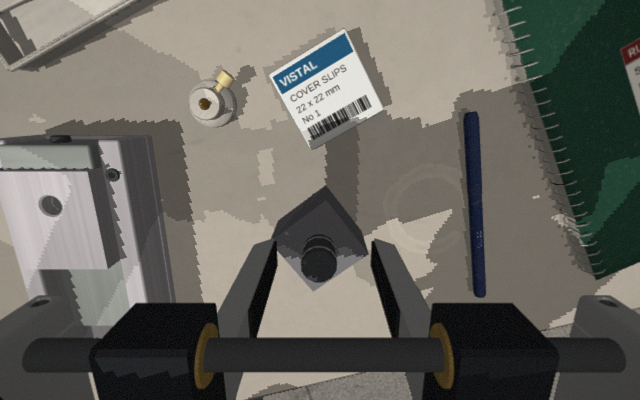

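The head at (318,258) sits between the fingers, whose tips are at about x = 265 and 385. I'll lower the last 4 mm and close.

Call:
apply_moves([
  {"x":-0.0005,"y":-0.0008,"z":0.004,"roll":0,"jaw":0.6},
  {"x":0,"y":0,"z":0,"roll":0,"jaw":0.6},
  {"x":0,"y":0,"z":0,"roll":0,"jaw":0.2},
  {"x":0,"y":0,"z":0,"roll":0,"jaw":0},
  {"x":0,"y":0,"z":0,"roll":0,"jaw":0},
  {"x":0,"y":0,"z":0,"roll":0,"jaw":0},
  {"x":0,"y":0,"z":0,"roll":0,"jaw":0},
  {"x":0,"y":0,"z":0,"roll":0,"jaw":0},
])

```text
clock: 10.95
tool_pos: [0.5091, -0.4703, 0.0416]
orientation: [-3.109, 0.442, -0.0]
ft_force: [-0.0, 2.6, 1.5]
width: 0.0192
grip_force: 30.0
```

```bash
python3 - <<'E'
from h import *
stat([.5094,-.4711,.0425])
E
```

```text
t 10.95 tcp [ 0.5091 -0.4703  0.0416] jig [  13.7 -152.3] yaw -16.17 down [ 0.     0.001 -1.   ] F [-0.05  2.57  1.49] w 0.0192 30.000274619824268
tool delta mm [ 0.5  0.7 -0.9]
```

Gripped at 19 mm. I lift and carry it over the jig.

Call:
apply_moves([
  {"x":0,"y":0,"z":-0.01,"roll":0,"jaw":0},
  {"x":0,"y":0,"z":-0.02,"roll":0,"jaw":0},
  {"x":0,"y":0,"z":-0.025,"roll":0,"jaw":0},
  {"x":0,"y":0,"z":-0.01,"roll":0,"jaw":0},
  {"x":0.005,"y":-0.0256,"z":0,"roll":0,"jaw":0},
  {"x":0.005,"y":-0.0256,"z":0,"roll":0,"jaw":0},
  {"x":0.005,"y":-0.0256,"z":0,"roll":0,"jaw":0},
  {"x":0.005,"y":-0.0256,"z":0,"roll":0,"jaw":0},
  {"x":0.005,"y":-0.0256,"z":0,"roll":0,"jaw":0},
  {"x":0.0046,"y":-0.0256,"z":0,"roll":0,"jaw":0},
  {"x":0,"y":0,"z":0,"roll":0,"jaw":0},
  {"x":0,"y":0,"z":0,"roll":0,"jaw":0},
])

```text
clock: 12.45
tool_pos: [0.5799, -0.3314, 0.1061]
orientation: [3.11, -0.441, -0.001]
ft_force: [0.0, -1.2, 0.0]
width: 0.0194
grip_force: 30.0
```

```bash
python3 - <<'E'
from h import *
import pickle
stat([.5804,-.3311,.0976])
c=cam("wrist"); s=cam("scene"); pickle.dump((c,s),open("h1.pkl","wb"))
a=c["pixels"][150:350,200:440]
b=s["pixels"][120:240,250:394]
a=cv2.resize(a,(480,400),interpolation=cv2.INTER_CUBIC); 
b=cv2.resize(b,(300,250),interpolation=cv2.INTER_CUBIC); o=np.zeros((400,780,3),np.uint8); o[:,:480]=a; o[:250,480:]=b
cv2.imwrite("pics/hov1.png",cv2.cvtColor(o,cv2.COLOR_RGB2BGR))
E
```

```text
t 12.45 tcp [ 0.5799 -0.3314  0.1061] jig [43.   0.9] yaw -16.15 down [-0.001 -0.    -1.   ] F [ 0.04 -1.19  0.02] w 0.0194 29.999786374633377
tool delta mm [ 0.4 -0.4  8.5]
```

View pics/hov1.png

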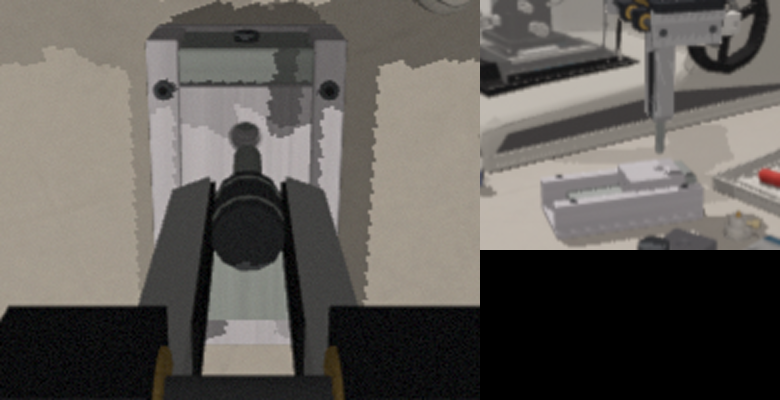

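Wrist view: the hole is at crop (245,135) and the shank tip at about (246,148), in line laterally. I enlarge it to measure the offset.

```bash
python3 - <<'E'
from h import *
import pickle
c,s=pickle.load(open("h1.pkl","rb"))
a=cv2.resize(c["pixels"][200:250,295:350],None,fx=8,fy=8,interpolation=cv2.INTER_CUBIC)
b=cv2.resize(s["pixels"][165:215,310:360],None,fx=8,fy=8,interpolation=cv2.INTER_CUBIC)
a=cv2.convertScaleAbs(a,alpha=1.5);b=cv2.convertScaleAbs(b,alpha=1.2)
o=np.zeros((400,840,3),np.uint8);o[:,:440]=a;o[:,440:]=b
cv2.imwrite("pics/hov2.png",cv2.cvtColor(o[:,:800],cv2.COLOR_RGB2BGR))
pr=lambda c,q:cv2.projectPoints(np.array(q,float).reshape(-1,3),cv2.Rodrigues(c["R"])[0],c["t"],c["K"],c["D"])[0].reshape(-1,2)
T=np.array([.5799,-.3314,.0665])
print("pred tip, axis pt +20mm, hole: ",pr(c,[T,T+[0,0,.02],np.r_[.5807,-.3319,.048],np.r_[world(.0448,0),.048]]).round(1).tolist())
print("scene",pr(s,[T,T+[0,0,.02],np.r_[.5807,-.3319,.048]]).round(1).tolist())
E
```

```text
pred tip, axis pt +20mm, hole:  [[325.7, 229.0], [326.0, 239.9], [325.9, 219.3], [326.6, 218.1]]
scene [[335.5, 192.6], [335.5, 184.2], [335.8, 200.2]]
```

View pics/hov2.png

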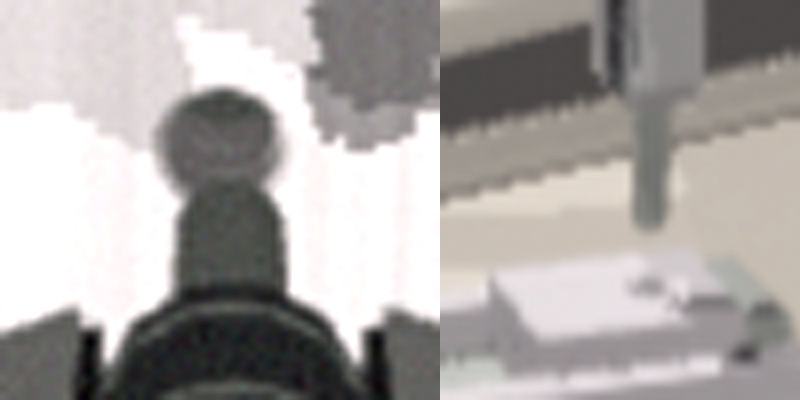

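In the crop, the hole's centre is at about (221,148) and the shank axis at x ≈ 230, with the tip rim at row 180. So the pin is about 1 mm too far along tool +y and about 0.5 mm short in x. I correct that and lower slowly.

Call:
apply_moves([
  {"x":0.0005,"y":-0.0009,"z":0.006,"roll":0,"jaw":0},
  {"x":0,"y":0,"z":0.006,"roll":0,"jaw":0},
  {"x":0,"y":0,"z":0.003,"roll":0,"jaw":0},
  {"x":0,"y":0,"z":0.002,"roll":0,"jaw":0},
  {"x":0,"y":0,"z":0,"roll":0,"jaw":0},
  {"x":0,"y":0,"z":0,"roll":0,"jaw":0},
])

```text
clock: 13.3
tool_pos: [0.5809, -0.331, 0.0897]
orientation: [3.11, -0.442, 0.001]
ft_force: [-0.1, 0.2, -0.8]
width: 0.0191
grip_force: 30.0
```

```bash
python3 - <<'E'
from h import *
stat()
E
```

```text
t 13.3 tcp [ 0.5809 -0.331   0.0897] jig [43.9  1.5] yaw -16.18 down [ 0. -0. -1.] F [-0.07  0.16 -0.81] w 0.0191 29.99979702142192
```

Call:
apply_moves([
  {"x":0,"y":0,"z":0.001,"roll":0,"jaw":0},
  {"x":0,"y":0,"z":0.001,"roll":0,"jaw":0},
  {"x":0,"y":0,"z":0.001,"roll":0,"jaw":0},
  {"x":0,"y":0,"z":0.0005,"roll":0,"jaw":0},
])

```text
clock: 13.8
tool_pos: [0.5808, -0.3309, 0.0858]
orientation: [3.11, -0.442, -0.0]
ft_force: [-0.1, 0.0, -0.3]
width: 0.0192
grip_force: 30.0
```

Call:
apply_moves([
  {"x":0,"y":0,"z":0.001,"roll":0,"jaw":0},
  {"x":0,"y":0,"z":0.0005,"roll":0,"jaw":0},
])

```text
clock: 14.05
tool_pos: [0.5807, -0.3309, 0.0844]
orientation: [3.11, -0.442, -0.0]
ft_force: [0.3, -0.1, -0.2]
width: 0.0193
grip_force: 30.0
```

Call:
apply_moves([
  {"x":0,"y":0,"z":0.001,"roll":0,"jaw":0},
  {"x":0,"y":0,"z":0,"roll":0,"jaw":0},
])

```text
clock: 14.3
tool_pos: [0.5807, -0.3309, 0.0834]
orientation: [-3.11, 0.442, 0.0]
ft_force: [0.1, -0.2, 0.0]
width: 0.0196
grip_force: 30.0
```

The shank is past its taper inside the top plate with no load.

Call:
apply_moves([
  {"x":0,"y":0,"z":0.0015,"roll":0,"jaw":0},
  {"x":0,"y":0,"z":0.0015,"roll":0,"jaw":0},
  {"x":0,"y":0,"z":0.0015,"roll":0,"jaw":0},
  {"x":0,"y":0,"z":0.0015,"roll":0,"jaw":0},
])

```text
clock: 14.8
tool_pos: [0.5808, -0.3309, 0.0773]
orientation: [3.11, -0.442, -0.0]
ft_force: [-0.4, -0.3, 0.1]
width: 0.0191
grip_force: 30.0
```

Call:
apply_moves([
  {"x":0,"y":0,"z":0.0015,"roll":0,"jaw":0},
  {"x":0,"y":0,"z":0.0015,"roll":0,"jaw":0},
  {"x":0,"y":0,"z":0.0015,"roll":0,"jaw":0},
  {"x":0,"y":0,"z":0.0015,"roll":0,"jaw":0},
])

```text
clock: 15.3
tool_pos: [0.5808, -0.331, 0.0714]
orientation: [3.11, -0.442, 0.0]
ft_force: [0.0, 0.0, -1.4]
width: 0.0194
grip_force: 30.0
```

Call:
apply_moves([
  {"x":0,"y":0,"z":0.0015,"roll":0,"jaw":0},
  {"x":0,"y":0,"z":0.0015,"roll":0,"jaw":0},
  {"x":0,"y":0,"z":0.0015,"roll":0,"jaw":0},
  {"x":0,"y":0,"z":0,"roll":0,"jaw":0},
])

```text
clock: 15.8
tool_pos: [0.5807, -0.3309, 0.0668]
orientation: [-3.11, 0.442, 0.0]
ft_force: [-0.8, -0.3, -0.6]
width: 0.0194
grip_force: 30.0
```

Call:
apply_moves([
  {"x":0,"y":0,"z":0.001,"roll":0,"jaw":0},
  {"x":0,"y":0,"z":0.001,"roll":0,"jaw":0},
  {"x":0,"y":0,"z":0.001,"roll":0,"jaw":0},
  {"x":0,"y":0,"z":0.001,"roll":0,"jaw":0},
  {"x":0,"y":0,"z":0.001,"roll":0,"jaw":0},
])

```text
clock: 16.42
tool_pos: [0.5808, -0.331, 0.0619]
orientation: [3.11, -0.442, 0.0]
ft_force: [-0.4, 0.7, -0.6]
width: 0.0191
grip_force: 30.0
```

Call:
apply_moves([
  {"x":0,"y":0,"z":0.0015,"roll":0,"jaw":0},
  {"x":0,"y":0,"z":0.0015,"roll":0,"jaw":0},
  {"x":0,"y":0,"z":0.0015,"roll":0,"jaw":0},
  {"x":0,"y":0,"z":0.0015,"roll":0,"jaw":0},
])

```text
clock: 16.92
tool_pos: [0.5808, -0.3309, 0.0559]
orientation: [3.11, -0.442, -0.0]
ft_force: [0.2, -0.0, -1.0]
width: 0.0194
grip_force: 30.0
```

Call:
apply_moves([
  {"x":0,"y":0,"z":0.001,"roll":0,"jaw":0},
  {"x":0,"y":0,"z":0.001,"roll":0,"jaw":0},
  {"x":0,"y":0,"z":0.001,"roll":0,"jaw":0},
  {"x":0,"y":0,"z":0.0005,"roll":0,"jaw":0},
  {"x":0,"y":0,"z":0,"roll":0,"jaw":0},
])

```text
clock: 17.55
tool_pos: [0.5808, -0.3309, 0.0525]
orientation: [3.11, -0.442, -0.0]
ft_force: [-0.8, 0.1, -0.5]
width: 0.0192
grip_force: 30.0
```

Call:
apply_moves([
  {"x":0,"y":0,"z":0.0005,"roll":0,"jaw":0},
  {"x":0,"y":0,"z":0.0005,"roll":0,"jaw":0},
  {"x":0,"y":0,"z":0.0005,"roll":0,"jaw":0},
  {"x":0,"y":0,"z":0.0005,"roll":0,"jaw":0},
])

```text
clock: 18.05
tool_pos: [0.5808, -0.3309, 0.0505]
orientation: [3.11, -0.442, 0.0]
ft_force: [0.3, -0.5, -0.7]
width: 0.0191
grip_force: 30.0
```

Call:
apply_moves([
  {"x":0,"y":0,"z":0.0005,"roll":0,"jaw":0},
  {"x":0,"y":0,"z":0.0003,"roll":0,"jaw":0},
  {"x":0,"y":0,"z":0,"roll":0,"jaw":0},
])

```text
clock: 18.42
tool_pos: [0.5808, -0.331, 0.0497]
orientation: [3.11, -0.442, -0.0]
ft_force: [-0.5, 0.5, -0.2]
width: 0.019
grip_force: 30.0
```

Call:
apply_moves([
  {"x":0,"y":0,"z":0.0005,"roll":0,"jaw":0},
  {"x":0,"y":0,"z":0,"roll":0,"jaw":0},
])

```text
clock: 18.68
tool_pos: [0.5809, -0.331, 0.0496]
orientation: [3.11, -0.442, 0.001]
ft_force: [-1.5, 0.4, 1.5]
width: 0.0194
grip_force: 30.0
```

Call:
apply_moves([
  {"x":0,"y":0,"z":0.0004,"roll":0,"jaw":0},
  {"x":0,"y":0,"z":0,"roll":0,"jaw":0},
])

```text
clock: 18.92
tool_pos: [0.5809, -0.331, 0.0495]
orientation: [3.11, -0.442, 0.001]
ft_force: [-1.4, 1.2, 3.8]
width: 0.0195
grip_force: 30.0
```

Seated at the expected height with a 4 N rise. I release, ease the preload, and withdraw.

Call:
apply_moves([
  {"x":0,"y":0,"z":-0.0008,"roll":0,"jaw":0},
  {"x":0,"y":0,"z":0,"roll":0,"jaw":0.5},
  {"x":0,"y":0,"z":0,"roll":0,"jaw":0.5},
  {"x":0,"y":0,"z":0,"roll":0,"jaw":0.5},
  {"x":0,"y":0,"z":0,"roll":0,"jaw":0.5},
  {"x":0,"y":0,"z":-0.01,"roll":0,"jaw":0.5},
  {"x":0,"y":0,"z":-0.025,"roll":0,"jaw":0.5},
  {"x":0,"y":0,"z":-0.035,"roll":0,"jaw":0.5},
  {"x":0,"y":0.03,"z":-0.03,"roll":0,"jaw":0.5},
  {"x":-0.04,"y":0.04,"z":0,"roll":0,"jaw":0.5},
  {"x":-0.04,"y":0.04,"z":0,"roll":0,"jaw":0.5},
  {"x":-0.04,"y":0.04,"z":0,"roll":0,"jaw":0.5},
])

```text
clock: 20.42
tool_pos: [0.4225, -0.4425, 0.1508]
orientation: [3.109, -0.441, 0.002]
ft_force: [0.7, -0.5, 0.4]
width: 0.0468
grip_force: 0.0
```

```bash
python3 - <<'E'
from h import *
stat()
c=cam("top"); P=cloud(c); z=P[...,2]; s=cam("scene"); w=cam("wrist")
d=P[...,:2]-J0; gx=d@JX*1000; gy=d@JY*1000
k=(z>.065)&(z<.1)&(abs(gy)<20)&(gx>20)&(gx<70); print("head",k.sum(),np.median(z[k]),P[k].mean(0),jig(P[k].mean(0)))
k=(z>.0465)&(z<.05)&(abs(gy)<30)&(gx>-10)&(gx<75); print("plate",k.sum(),np.percentile(gx[k],[1,99]))
a=cv2.resize(c["pixels"][135:260,255:430],(560,400),interpolation=cv2.INTER_CUBIC); b=cv2.resize(s["pixels"][180:250,270:360],(240,187),interpolation=cv2.INTER_CUBIC)
o=np.zeros((400,800,3),np.uint8); o[:,:560]=a; o[:187,560:]=b; cv2.imwrite("pics/fin.png",cv2.cvtColor(o,cv2.COLOR_RGB2BGR))
E
```

```text
t 20.43 tcp [ 0.4225 -0.4425  0.1508] jig [ -77.2 -149.7] yaw -16.16 down [ 0.001 -0.002 -1.   ] F [ 0.68 -0.54  0.41] w 0.0468 0.0
head 103 0.0736447725402036 [ 0.58062039 -0.33269007  0.07337382] [ 0.0440286  -0.00021503]
plate 582 [ 4.37234006 65.36417473]
```

View pics/fin.png

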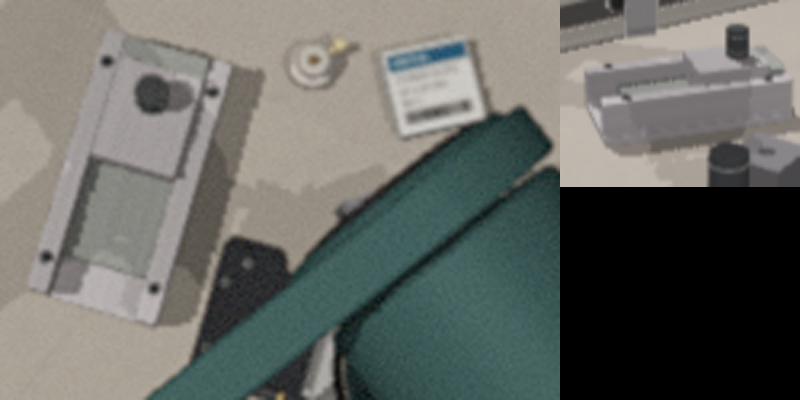

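The pin's head, at crop (152,93), stands upright on the top plate. Its top reads z ≈ 73.6 mm against the expected 74. The pack is against the stop and the bystanders haven't moved.

```bash
python3 -c "
from bench import ticket
print(ticket.job_done())"
```

```text
the job is handed in; nothing more can be done
None
```

The job is done and handed in: all three plates are home against the end stop, and the pin is through them into the bush with its head flat on the top plate and released. It took about 20 s, and the highest force reading was about 7 N.

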